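Put the spatula away in the wide tilt-out bin and leave the bins shut

ROBOT

A 6-joint arm with a two-finger parallel gripper is mounted at the origin on the work surface. World frame = base frame: x ahead of the robot, y to its left, z up, the work surface at z = 0. Lengths are in m, angles in rad, forces in N, time in s.
With the tool pointing down it reaches from about 0.4 to 0.925 m from the base axis. Payload 12.5 kg.
Tool frame: the origin (TCP) lies midway between the tips of the shut fingers; the grasp point (between the pads) lies 19 mm behind it; z points along the fingers, y is the line along which they close (so a half turn about z gives the same grasp; the last joint's range is limited). The gripper opens to 95 mm and grips with 3 to 60 N. Pads are 20 mm wide; open, the fingers measure 119 mm over their backs; the gripper's body (75 mm by 180 mm) begins 59 mm behind the grasp point.
Start: joints at [1.109, 0.491, 1.559, -0, 1.092, -0.106], TCP at [0.218, 0.586, 0.215] pointing down, gripper open.
Joint ranges: [-3.1, 3.1], [-0.84, 2.19], [0.05, 2.79], [-1.13, 4.28], [0.06, 2.93], [-2.69, 2.69]. Speed limits (rad/s): [2.22, 2.22, 2.79, 3.14, 3.14, 3.14].

INTERFACE

Orientations are given as a unit quaternion [w, x, y, z].
In Python, from bench import bot, imaging gives the robot as it stands.
- The arm moves only by the tool step_arm, never from a script. Its argument "moves" is a list of rows, each a list of 3 entries, a list of its own where there are three numbers: the gripper command: -1 is shut, 1 is fully open, values between are in proportion, then the shift along the tool's x, y, z in mm, then the turn, a rotation vector about the tool's x, y, z in rad. A call has exactly 10 rows; each row is the pose to reach, as a shift and turn from the pose commanded when the call began, along the tool's axes at that moment; what a row does not reach only later rows make up. A row lasts 1/8 s, in which the tool goes at most 62.5 mm and 10.7 degrees, less where a joint would pass 70% of its speed; a pose out of reach is approached as far as the arm can. A call with a gripper value outside its range is refused whole. The fingers move at their own pace and stop on an object; "force" is the grip in N (left out, the last holds). Time passes only in rows, so rows that repeat a pose let the fingers close, or fill a call up. It gives the time, the measured TCP pose, the force, the opening and the grip force at its end, in the units of the state.
- bot.state(): the state, without advancing time (a new reading comes with each control period).
- imaging.camera(name): name is "side" or "top" or "wrist"; returns (picture, depth): 400x640x3 uint8, red, green, blue; 400x640 float32, m along the optical axis (not along the pixel's ray), 0 where there is no reading.
- imaging.camera_info(name): a dict with "vfov" (degrees; the focal length in pixels is half the picture's height over the tangent of half this angle, whatever the lens; pixels are square), "cx", "cy" (the principal point, pixels), "k1" (the pictures are not rectified: a ray, as slopes to the right and down, at radius r is drawn at 1 + k1 r^2 times it, then the intrinsics apply), "origin" and "rotation" of the camera in the world; the wrist camera has in their place "mount" (4x4, takes a point from camera to tool coordinates, whose origin is the TCP and whose axes are the flange's). Camera axes: x right, y up, looking along -z (the intrinsics and any distortion apply to the point x, -y, -z); pixel columns grow to the right and rows downward; lengths in m; the calibration is good to about 2 mm. A picture is of the moment at which its call begins: read the wrist's pose just before it. camera_info takes no time and is no camera call.
- bot.job_done(): hands the job in; it is judged then, once.
The state is a dict: "t": time; "joints": joint angles; "joint_velocities": joint speeds; "effort": joint torques, N m; "tool_pos": TCP position; "ee_rot": TCP orientation; "force": force on the tool from outside, world axes, zero at the start; "wrist_torque": the same for the moment, N m; "finger_gap": opening from 0.0 (shut) to 1.0 (fully open); "finger_force": force on a finger pad.
Only numpy, scipy, OpenCV 4.12 (cv2) and the standard library are available. Lean on these libraries where they do the work, as an engineer would, in place of code of your own. Each camera call takes 0.05 s, during which the arm holds its last target. There are 200 camera calls.

TASK

Put the wooden spatula away: it belongs lying inside the wider of the two tilt-out bins, so pull that bin open first if you find it shut. Leave both bins fully shut, also the narrow one if it was left hanging open, and do not disturb the other things on the marble.

Things in the scene. Friction and masses are not known exactly. Their poses are not given: they have to be found in the camera images.
- spatula_center (a point): middle (in length, width and height) of the one-piece wooden spatula that lies flat on the marble: 185 mm long along its x, blade towards +x. The straight handle (from the far end to 30 mm past this point on the blade side) is 20 mm wide and 13 mm thick, the blade 62 mm wide and 6 mm thick; about 60 g, balanced within 10 mm of this point
- wide_bin (a joint): tilt of the wide bin about its lower front edge, rad: 0 shut, 0.6 hanging fully open at its stop (top of the front leaning out to the robot). No latch: it balances near 0.3, left free it falls shut from less and fully open from more; slick plastic (friction about 0.35), moved by 1 to 3 N at the handle. At the start each bin, independently, is shut or open
- wide_handle (a point): middle of the wide bin's handle bar, 12 mm thick, 80 mm long, its axis 42 mm in front of the front's face (36 mm gap behind it, open from above). Moves with the bin; axes: x into the bin, y along the bar, z up the front, whose top edge is 16 mm above the bar. From the hinge axis it is -52 mm in x, +168 mm in z: 196 mm above the marble when shut, 137 mm fully open
- wide_hinge (a point): middle of the wide bin's hinge axis, fixed, 28 mm above the marble; the axis is its y, x points level from the front into the grey plastic case (away from the robot), z up. Case 245 mm wide, front 2 mm before this point, back 158 mm behind it, top 217 mm above the marble. Fully open, the mouth is about 100 mm between the case's front and the bin front's top edge
- wide_in (a point): centre of the wide bin's inner floor; moves with the bin (x to the back, y along its width, z up when shut). Inside it is 225 mm wide and 119 mm front to back, the back wall 96 mm and the front 180 mm high
- narrow_bin (a joint): tilt of the narrow bin about its lower front edge, rad: 0 shut, 0.6 hanging fully open at its stop (top of the front leaning out to the robot). No latch: it balances near 0.3, left free it falls shut from less and fully open from more; slick plastic (friction about 0.35), moved by 1 to 3 N at the handle. At the start each bin, independently, is shut or open
- narrow_handle (a point): middle of the narrow bin's handle bar, 12 mm thick, 80 mm long, its axis 42 mm in front of the front's face (36 mm gap behind it, open from above). Moves with the bin; axes: x into the bin, y along the bar, z up the front, whose top edge is 16 mm above the bar. From the hinge axis it is -52 mm in x, +168 mm in z: 196 mm above the marble when shut, 137 mm fully open
- narrow_hinge (a point): middle of the narrow bin's hinge axis, fixed, 28 mm above the marble; the axis is its y, x points level from the front into the grey plastic case (away from the robot), z up. Case 150 mm wide, front 2 mm before this point, back 158 mm behind it, top 217 mm above the marble. Fully open, the mouth is about 100 mm between the case's front and the bin front's top edge
- narrow_in (a point): centre of the narrow bin's inner floor; moves with the bin (x to the back, y along its width, z up when shut). Inside it is 130 mm wide and 119 mm front to back, the back wall 96 mm and the front 180 mm high
- dabba: blue enamel storage tin with a lid, 105 mm across, 136 mm high, stands upright; origin under its centre
- sugar_pot: round steel sugar pot with a hinged lid and a side handle, 96 mm across, 100 mm high, stands upright; origin under its centre
- mill: glass pepper mill with steel foot and cap, 54 mm across, 156 mm high, stands upright; origin under its centre
- tumbler: steel drinking tumbler, 72 mm across, 105 mm high, stands upright; origin under its centre
- katori: small open steel bowl, 94 mm across, 40 mm high, stands in front of the bins on the robot's side; origin under its centre
- mortar: marble mortar, 104 mm across, 80 mm high; origin under its centre
- salt_jar: white ceramic salt jar with a wooden cap, 72 mm across, 115 mm high; origin under its centre
There are look-alikes about, which are no part of the job. What is meant by the part that bears spatula_center is not pink, and is the larger of those in its own colour.

How it is judged:
By the outcome, as a careful person would: the job done as asked, in the order asked, and still so for the second after the job is handed in, with the robot touching nothing.
It also fails if it takes over 72 s, if anything falls off the work surface, if the arm or the gripper's body presses on something with over 40 N, if the wrist force passes 120 N, or if a joint passes its speed limit or range.

## Working session

There is one attempt and no reset: what is moved stays moved. The work goes in short steps, Python scripts to look and compute and a tool call to move; the robot and the scene stay as the last step left them, time stands still between calls to the robot, and variables do not carry over. Pictures are saved under pics/ and viewed, at most 10 in all, crops included, and the job is handed in when it is done.

Besides the shell and the picture viewer there is one more tool, called after ">>>" as name(argument=value, ...) on one line, values as JSON. step_arm: Moves the arm, as the interface text tells. Its arguments: {"type":"object","properties":{"moves":{"type":"array","items":{"type":"array"}},"force":{"type":"number"}},"required":["moves"]}

```bash
mkdir -p pics; ls; python3 - <<'E'
from bench import bot, imaging
import cv2, numpy as np
s=bot.state(); print(s)
for n in ("top","side"):
    p,d=imaging.camera(n); np.savez(f"pics/{n}0.npz",p=p,d=d); cv2.imwrite(f"pics/{n}0.png",p[:,:,::-1]); print(n,imaging.camera_info(n))
print(imaging.camera_info("wrist"))
E
```

```text
pics
{'t': 0.0, 'joints': array([ 1.10940045e+00,  4.91587858e-01,  1.55946608e+00,  2.59072125e-06,
        1.09170073e+00, -1.05590922e-01]), 'joint_velocities': array([ 0.00098369, -0.00089188, -0.0005316 , -0.00132282, -0.00081283,
       -0.00082042]), 'effort': array([-1.38920070e-03, -6.12641287e+01, -2.58198363e+01,  6.91285031e-02,
        4.81819664e-02, -9.46741216e-05]), 'tool_pos': array([0.21757563, 0.58563723, 0.21403844]), 'ee_rot': array([-1.63617933e-04,  1.76966105e-01,  9.84216775e-01, -5.57495567e-04]), 'force': array([-0.58514765, -0.21293051,  0.25685861]), 'wrist_torque': array([-0.04111945,  0.01447966, -0.01750438]), 'finger_force': 0.0, 'finger_gap': 1.0028972263896865}
top {'vfov': 45.522942511411294, 'cx': 320.05715858893916, 'cy': 199.71569198282222, 'k1': -0.1354385321083035, 'origin': array([0.19194385, 0.01033869, 1.69633591]), 'rotation': array([ 0.70960158,  0.07491824, -0.07522844, -0.69655835])}
side {'vfov': 46.556581223694096, 'cx': 325.08679505506143, 'cy': 196.00107080425042, 'k1': -0.037109869406554884, 'origin': array([ 0.13897846, -0.03669527,  1.29908677]), 'rotation': array([ 0.75924413,  0.12035858, -0.10231145, -0.63134343])}
{'vfov': 66.87579168585155, 'cx': 320.84949372257876, 'cy': 200.34164657798678, 'k1': -0.006981370209221881, 'mount': array([[-3.63237638e-04,  9.71703220e-01,  2.36204829e-01,
         6.62345318e-02],
       [ 9.99999881e-01,  4.30081156e-04, -2.31467112e-04,
        -7.65458179e-04],
       [-3.26504583e-04,  2.36204716e-01, -9.71703260e-01,
        -1.71196346e-01],
       [ 0.00000000e+00,  0.00000000e+00,  0.00000000e+00,
         1.00000000e+00]])}
```

View pics/top0.png

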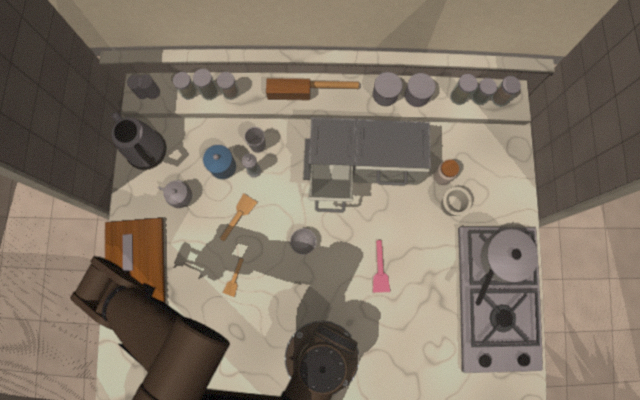

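View pics/side0.png

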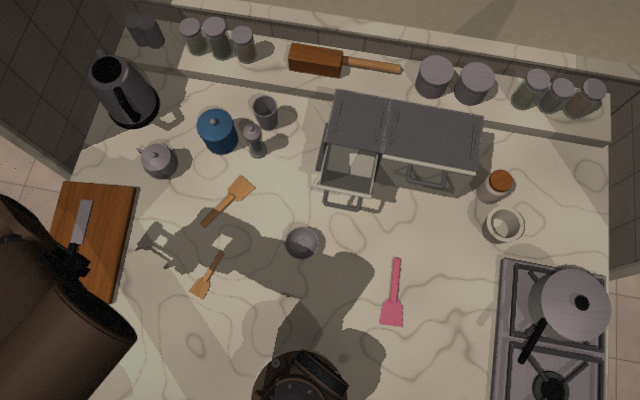

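The top view shows the narrow bin hanging open (front around (330,180), handle at (330,207)). The wide bin is shut, with its handle at about (388,180). The larger wooden spatula is at (238,217), with a smaller look-alike at (234,277) and a pink one at (380,265). The katori is at (303,240). I'll enlarge these areas next.

```bash
cat > h.py <<'E'
import numpy as np, cv2
from scipy.spatial.transform import Rotation as R
from bench import bot, imaging
def rot(q): return R.from_quat([q[1],q[2],q[3],q[0]])
def cam(n, s=None):
    i=imaging.camera_info(n); f=200/np.tan(np.radians(i["vfov"]/2))
    if n=="wrist":
        T=np.eye(4); T[:3,:3]=rot(s["ee_rot"]).as_matrix(); T[:3,3]=s["tool_pos"]; T=T@i["mount"]
    else:
        T=np.eye(4); T[:3,:3]=rot(i["rotation"]).as_matrix(); T[:3,3]=i["origin"]
    return T,np.array([[f,0,i["cx"]],[0,f,i["cy"]],[0,0,1]]),np.array([i["k1"],0,0,0,0.])
def rays(c,uv):
    T,K,D=c; x=cv2.undistortPoints(np.array(uv,float).reshape(-1,1,2),K,D)[:,0]
    return (T[:3,:3]@np.c_[x[:,0],-x[:,1],-np.ones(len(x))].T).T,T[:3,3]
def atz(c,uv,z):
    r,o=rays(c,uv); return o+r*((z-o[2])/r[:,2])[:,None]
def proj(c,P):
    T,K,D=c; p=(np.atleast_2d(P)-T[:3,3])@T[:3,:3]*[1,-1,-1]
    return cv2.projectPoints(p,np.zeros(3),np.zeros(3),K,D)[0][:,0]
def cloud(c,d):
    v,u=np.mgrid[:400,:640]; r,o=rays(c,np.c_[u.ravel(),v.ravel()]); return (o+r*d.reshape(-1,1)).reshape(400,640,3)
E
python3 - <<'E'
from h import *
a=np.load("pics/top0.npz"); b=np.load("pics/side0.npz")
c=lambda p,x,y,w,h,k: cv2.resize(p[y:y+h,x:x+w,::-1],None,fx=k,fy=k,interpolation=cv2.INTER_CUBIC)
A=c(b["p"],310,85,180,130,4.4)
cv2.imwrite("pics/c1.png",A); 
cv2.imwrite("pics/c2.png",np.hstack([c(a["p"],210,185,60,75,6),c(b["p"],190,165,73,75,6)]))
for n,z in(("top",a),("side",b)):
    X=cloud(cam(n),z["d"])
    hsv=cv2.cvtColor(z["p"],cv2.COLOR_RGB2HSV)
    m=(X[...,2]<.03)&(X[...,2]>0.0)&(hsv[...,1]>110)&(hsv[...,0]<20)
    m[:, :180]=0; m[:, 350:]=0; 
    k,l,st,ce=cv2.connectedComponentsWithStats(m.astype(np.uint8))
    for i in range(1,k):
        if st[i,4]>60:
            q=X[l==i]; print(n,st[i],q[:,2].mean(),cv2.minAreaRect(q[:,:2].astype(np.float32)*1000))
# case top edges
    m=(abs(X[...,2]-.217)<.008)&(X[...,0]>.3)&(abs(X[...,1])<.4)
    k,l,st,ce=cv2.connectedComponentsWithStats(m.astype(np.uint8))
    for i in range(1,k):
        if st[i,4]>150: print('case',st[i],X[l==i][:,2].mean(),cv2.minAreaRect(X[l==i][:,:2].astype(np.float32)*1000))
E
```

```text
top [221 195  36  45 358] 0.008683178724725715 ((485.7690734863281, 318.02154541015625), (55.18555450439453, 180.23683166503906), 55.288726806640625)
top [224 259  19  37 191] 0.0064904668069416535 ((273.5997619628906, 307.5356140136719), (37.74610900878906, 130.08425903320312), 68.9354019165039)
case [ 309  118  122   54 5614] 0.2168660916345587 ((702.9262084960938, -148.46002197265625), (396.3814392089844, 172.88702392578125), 89.07508850097656)
side [201 175  54  53 649] 0.009401966693746041 ((483.51239013671875, 318.2427062988281), (61.163089752197266, 184.13992309570312), 58.72373962402344)
side [190 252  34  47 416] 0.007216505282595266 ((271.863037109375, 307.8132629394531), (45.3923454284668, 134.71484375), 65.79759979248047)
case [ 324   89  160   87 9024] 0.21677868592257385 ((701.7178955078125, -145.14508056640625), (395.7332458496094, 174.17198181152344), 88.74907684326172)
```

View pics/c1.png

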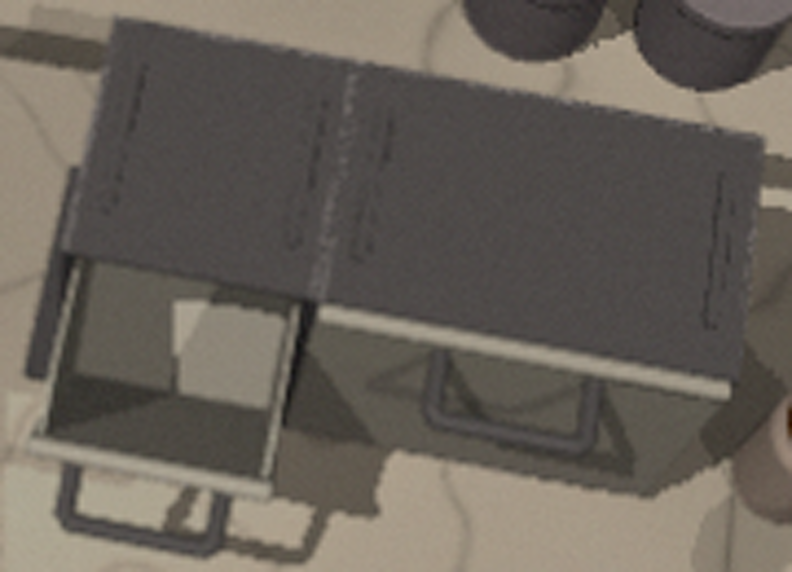

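View pics/c2.png

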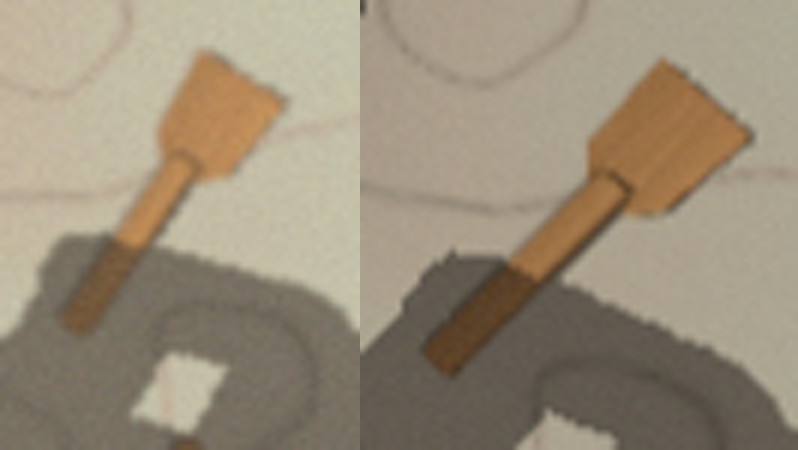

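The crop shows the narrow bin open and empty, and the wide bin shut with its bar from about (430,415) to (592,440) in the crop. The spatula's handle end is at (440,360) in the right half and its blade corners are at (661,60) and (752,135).

```bash
python3 - <<'E'
from h import *
np.set_printoptions(precision=4,suppress=True)
s,t=cam("side"),cam("top")
C=lambda l: [(310+x/4.4,85+y/4.4) for x,y in l]
print("case top BL BR FR FL wFL");print(atz(s,C([(115,18),(762,137),(736,378),(65,250),(316,300)]),.217))
print("wide bar ends z.196+6");print(atz(s,C([(428,410),(597,440)]),.198))
print("narrow bar z.137");print(atz(s,C([(62,520),(222,545)]),.14))
S=lambda l: [(190+(x-360)/6,165+y/6) for x,y in l]
Tt=lambda l: [(210+x/6,185+y/6) for x,y in l]
for c,h,b in((s,S([(440,358)]),S([(661,60),(752,135)])),(t,Tt([(78,325)]),Tt([(205,52),(285,100)]))):
    h=atz(c,h,.013)[0];b=atz(c,b,.006).mean(0);d=b-h
    print("spat",h,b,(h+b)/2,np.hypot(*d[:2]),np.arctan2(d[1],d[0]))
X=cloud(s,np.load("pics/side0.npz")["d"])
m=(X[...,2]>.02)&(X[...,2]<.17)&(X[...,0]>.3)&(X[...,0]<.62)
# objects
for n,(u,v) in dict(katori=(303,242),dabba=(217,130),mill=(253,133),salt=(497,186),sugar=(158,160),mortar=(505,225)).items():
    p=X[v-25:v+25,u-25:u+25].reshape(-1,3);p=p[p[:,2]>.025];print(n,p[:,:3].min(0),p.max(0))
E
```

```text
case top BL BR FR FL wFL
[[ 0.7883  0.0498  0.217 ]
 [ 0.7808 -0.3421  0.217 ]
 [ 0.624  -0.3388  0.217 ]
 [ 0.6318  0.0515  0.217 ]
 [ 0.6274 -0.096   0.217 ]]
wide bar ends z.196+6
[[ 0.5798 -0.1704  0.198 ]
 [ 0.5795 -0.2682  0.198 ]]
narrow bar z.137
[[ 0.494   0.0276  0.14  ]
 [ 0.4961 -0.0682  0.14  ]]
spat [0.4065 0.3624 0.013 ] [0.5606 0.2698 0.006 ] [0.4836 0.3161 0.0095] 0.17982581632928069 -0.5409518919451358
spat [0.4049 0.3568 0.013 ] [0.56   0.2651 0.006 ] [0.4825 0.311  0.0095] 0.18014462883416513 -0.534100628232923
katori [ 0.139  -0.0367  0.0251] [0.4484 0.1198 1.2991]
dabba [ 0.139  -0.0367  0.0253] [0.7279 0.4319 1.2991]
mill [ 0.139  -0.0367  0.025 ] [0.7949 0.3498 1.2991]
salt [ 0.139  -0.4932  0.0252] [ 0.6868 -0.0367  1.2991]
sugar [ 0.139  -0.0367  0.0263] [0.6054 0.6002 1.2991]
mortar [ 0.139  -0.5153  0.0251] [ 0.6284 -0.0367  1.2991]
```

```bash
cat >> h.py <<'E'
def plan(P, th=-.0195, s=None):
    """world TCP waypoints -> tool-frame shifts (mm) and turn; tool down, tool y at world angle th"""
    s=s or bot.state(); M=rot(s["ee_rot"]); 
    y=np.array([np.cos(th),np.sin(th),0]); z=np.array([0,0,-1.]); G=np.c_[np.cross(y,z),y,z]
    print("t",round(s["t"],2),"tcp",s["tool_pos"].round(4),"F",s["force"].round(1),"gap",round(95*s["finger_gap"],1),"turn",(M.inv()*R.from_matrix(G)).as_rotvec().round(3))
    for p in P: print(np.round(p,3),"->",(M.inv().apply(np.array(p)-s["tool_pos"])*1000).round(1))
A=-.0195
def hing(o,x,y,z):  # hinge frame to world
    return np.array(o)+R.from_euler("z",A).apply([x,y,z])
WH=np.array([.6277,-.218,.028]); NH=hing(WH,0,.1975,0)
def bar(o,t,dx=0,dz=0): return hing(o,-.052*np.cos(t)-.168*np.sin(t)+dx,0,.168*np.cos(t)-.052*np.sin(t)+dz)
E
python3 - <<'E'
from h import *
np.set_printoptions(precision=4,suppress=True)
print(atz(cam("side"),[(303,242)],.03),atz(cam("top"),[(303,240)],.03), NH)
plan([bar(WH,0,-.003,.10)])
E
```

```text
[[0.4057 0.0708 0.03  ]] [[0.4059 0.0702 0.03  ]] [ 0.6316 -0.0205  0.028 ]
t 0.1 tcp [0.2176 0.5857 0.2141] F [-0.8  0.1 -0. ] gap 95.0 turn [-0.001  0.001  1.234]
[ 0.573 -0.217  0.296] -> [-612.4 -628.7  -81.3]
```

>>> step_arm(moves=[[1, [-60, -60, -60], [0, 0, 0.18]], [1, [-120, -120, -80], [0, 0, 0.36]], [1, [-160, -160, -81], [0, 0, 0.54]], [1, [-200, -205, -81], [0, 0, 0.72]], [0.2, [-245, -250, -81], [0, 0, 0.9]], [-0.3, [-285, -295, -81], [0, 0, 1.08]], [-0.3, [-330, -340, -81], [0, 0, 1.234]], [-0.3, [-370, -380, -81], [0, 0, 1.234]], [-0.3, [-415, -425, -81], [0, 0, 1.234]], [-0.3, [-455, -468, -81], [0, 0, 1.234]]])

```text
t: 1.35
tool_pos: [0.4639, 0.0276, 0.2956]
ee_rot: [0.0, 0.714, 0.7, 0.0]
force: [0.9, 1.1, -1.0]
finger_gap: 0.425
finger_force: 0.0
```

```bash
python3 - <<'E'
from h import *
plan([bar(WH,0,-.003,.10)])
E
```

```text
t 1.35 tcp [0.4639 0.0276 0.2956] F [ 0.9  1.1 -1. ] gap 40.3 turn [ 0. -0.  0.]
[ 0.573 -0.217  0.296] -> [-242.4  113.5   -0.4]
```

>>> step_arm(moves=[[-0.3, [-50, 22, 0], [0, 0, 0]], [-0.3, [-100, 44, 0], [0, 0, 0]], [-0.3, [-150, 65, 0], [0, 0, 0]], [-0.3, [-200, 87, 0], [0, 0, 0]], [-0.3, [-204, 89, 0], [0, 0, 0]], [-0.3, [-204, 89, 0], [0, 0, 0]], [-0.3, [-204, 89, 0], [0, 0, 0]], [-0.3, [-204, 89, 0], [0, 0, 0]], [-0.3, [-204, 89, 0], [0, 0, 0]], [-0.3, [-204, 89, 0], [0, 0, 0]]])

```text
t: 2.6
tool_pos: [0.5485, -0.1756, 0.2957]
ee_rot: [0.0, 0.714, 0.701, 0.0]
force: [-0.2, 0.4, -0.3]
finger_gap: 0.348
finger_force: 0.0
```

```bash
python3 - <<'E'
from h import *
s=bot.state(); p,d=imaging.camera("wrist"); cv2.imwrite("pics/w1.png",p[:,:,::-1]); np.savez("pics/w1.npz",p=p,d=d,tp=s["tool_pos"],q=s["ee_rot"])
c=cam("wrist",s); print(proj(c,[bar(WH,0),hing(WH,-.002,0,.189),s["tool_pos"]]).round(0))
plan([bar(WH,0,-.003,.10)])
E
```

```text
[[351. 242.]
 [409. 250.]
 [322. 239.]]
t 2.65 tcp [ 0.5485 -0.1757  0.2957] F [0.2 0.1 0.1] gap 33.2 turn [ 0.    -0.     0.001]
[ 0.573 -0.217  0.296] -> [-40.7  25.   -0.3]
```

View pics/w1.png

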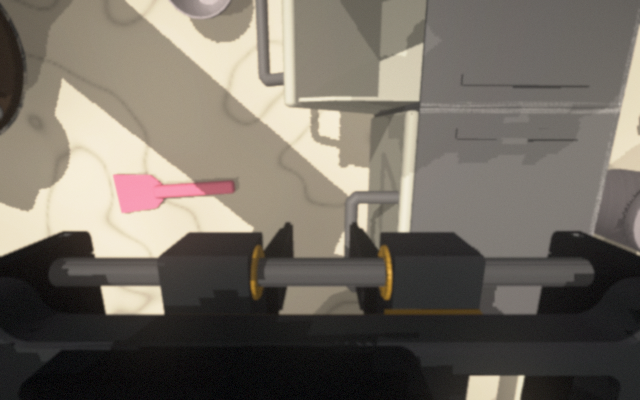

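The wrist view shows the wide bin's bar at column 352, rows 200–225, with its post corner near (353,197). The front's top edge is at columns 401–414 and the gap behind the bar is clear. I'll check the bar and hinge positions against these pixels.

```bash
python3 - <<'E'
from h import *
np.set_printoptions(precision=4,suppress=True)
w=np.load("pics/w1.npz"); c=cam("wrist",dict(tool_pos=w["tp"],ee_rot=w["q"]))
X=cloud(c,w["d"])
print("bar",atz(c,[(352.5,222),(354,195)],.196)," model bar end",hing(bar(WH,0),0,.04,0))
print("front top",atz(c,[(401,200),(414,130),(414,200)],.212),"case front",atz(c,[(419,110),(413,222)],.217))
print("nbar",atz(c,[(264,40)],.137), bar(NH,.6),"case seam",atz(c,[(500,108)],.217))
print(X[205:222:4,346:360:3].reshape(-1,3))
plan([bar(WH,0,-.003,.10),bar(WH,0,-.003,-.012)])
E
```

```text
bar [[ 0.5773 -0.1975  0.196 ]
 [ 0.5785 -0.1716  0.196 ]]  model bar end [ 0.5765 -0.177   0.196 ]
front top [[ 0.6175 -0.1732  0.212 ]
 [ 0.6256 -0.1142  0.212 ]
 [ 0.6288 -0.1734  0.212 ]] case front [[ 0.6273 -0.0988  0.217 ]
 [ 0.6274 -0.1918  0.217 ]]
nbar [[ 0.4943 -0.0252  0.137 ]] [ 0.4938 -0.0179  0.1373] case seam [[ 0.6915 -0.0983  0.217 ]]
[[ 0.5707 -0.1795  0.2014]
 [ 0.5734 -0.1794  0.2022]
 [ 0.576  -0.1792  0.203 ]
 [ 0.5787 -0.1794  0.2027]
 [ 0.6057 -0.2317  0.0029]
 [ 0.5708 -0.1836  0.2004]
 [ 0.5733 -0.1828  0.2035]
 [ 0.5761 -0.1831  0.2025]
 [ 0.5788 -0.1832  0.2025]
 [ 0.606  -0.2388  0.0011]
 [ 0.5707 -0.187   0.2016]
 [ 0.5733 -0.1868  0.2026]
 [ 0.576  -0.1867  0.2031]
 [ 0.5789 -0.1873  0.2012]
 [ 0.6059 -0.2451  0.0023]
 [ 0.5707 -0.191   0.2012]
 [ 0.5734 -0.1905  0.2027]
 [ 0.5761 -0.1907  0.2022]
 [ 0.5789 -0.1909  0.2018]
 [ 0.6061 -0.2521  0.0013]
 [ 0.5707 -0.1947  0.2014]
 [ 0.5733 -0.1943  0.2029]
 [ 0.5761 -0.1943  0.2029]
 [ 0.5791 -0.1951  0.2008]
 [ 0.6063 -0.259   0.0007]]
t 2.65 tcp [ 0.5485 -0.1757  0.2957] F [0.2 0.1 0.1] gap 33.2 turn [ 0.    -0.     0.001]
[ 0.573 -0.217  0.296] -> [-40.7  25.   -0.3]
[ 0.573 -0.217  0.184] -> [-40.7  24.9 111.7]
```

>>> step_arm(moves=[[-0.3, [-41, 28, 0], [0, 0, 0]], [-0.3, [-41, 28, 0], [0, 0, 0]], [-0.3, [-41, 28, 0], [0, 0, 0]], [-0.3, [-41, 28, 35], [0, 0, 0]], [-0.3, [-41, 28, 70], [0, 0, 0]], [-0.3, [-41, 28, 90], [0, 0, 0]], [-0.3, [-41, 28, 112], [0, 0, 0]], [-0.3, [-41, 28, 112], [0, 0, 0]], [-0.4, [-41, 28, 112], [0, 0, 0]], [-0.4, [-41, 28, 112], [0, 0, 0]]])

```text
t: 3.9
tool_pos: [0.5761, -0.2175, 0.1847]
ee_rot: [0.001, 0.714, 0.7, 0.0]
force: [-0.4, 0.8, 0.6]
finger_gap: 0.299
finger_force: 0.0
```

```bash
python3 - <<'E'
from h import *
plan([bar(WH,t,-.009,-.014) for t in (0,.08,.16,.24,.32,.4,.48,.54,.58,.6)])
E
```

```text
t 3.9 tcp [ 0.5761 -0.2175  0.1847] F [-0.4  0.8  0.6] gap 28.4 turn [0.002 0.001 0.001]
[ 0.567 -0.217  0.182] -> [ 0.5 -9.4  2.7]
[ 0.553 -0.217  0.177] -> [  0.5 -22.6   7.4]
[ 0.541 -0.216  0.172] -> [  0.5 -35.5  13.1]
[ 0.528 -0.216  0.165] -> [  0.5 -47.8  19.8]
[ 0.517 -0.216  0.157] -> [  0.5 -59.6  27.5]
[ 0.505 -0.216  0.148] -> [  0.5 -70.7  36.1]
[ 0.495 -0.215  0.139] -> [  0.5 -81.1  45.6]
[ 0.488 -0.215  0.131] -> [  0.6 -88.4  53.2]
[ 0.483 -0.215  0.126] -> [  0.6 -93.   58.5]
[ 0.481 -0.215  0.123] -> [  0.6 -95.2  61.3]
```

>>> step_arm(moves=[[-0.4, [0, -9, 2], [0, 0, 0]], [-0.4, [0, -22, 7], [0, 0, 0]], [-0.4, [0, -35, 13], [0, 0, 0]], [-0.4, [0, -48, 20], [0, 0, 0]], [-0.4, [0, -60, 27], [0, 0, 0]], [-0.4, [0, -71, 36], [0, 0, 0]], [-0.4, [0, -81, 45], [0, 0, 0]], [-0.4, [0, -88, 53], [0, 0, 0]], [-0.4, [0, -93, 58], [0, 0, 0]], [-0.4, [0, -93, 58], [0, 0, 0]]])

```text
t: 5.15
tool_pos: [0.4826, -0.2157, 0.1253]
ee_rot: [-0.0, 0.714, 0.7, -0.0]
force: [-0.7, 0.2, -0.1]
finger_gap: 0.301
finger_force: 0.0
```

```bash
python3 - <<'E'
from h import *
n=bar(NH,.6,-.026,.08)
plan([bar(WH,.6,-.009,.12),n,bar(NH,.6,-.026,-.012)])
E
```

```text
t 5.15 tcp [ 0.4826 -0.2157  0.1253] F [-0.7  0.2 -0.1] gap 28.6 turn [-0. -0.  0.]
[ 0.481 -0.215  0.257] -> [   0.6   -1.7 -132. ]
[ 0.468 -0.017  0.217] -> [198.  -18.6 -91.9]
[ 0.468 -0.017  0.125] -> [ 1.98e+02 -1.86e+01  1.00e-01]
```

>>> step_arm(moves=[[-0.4, [0, 0, -50], [0, 0, 0]], [-0.4, [0, -2, -92], [0, 0, 0]], [-1, [0, -5, -92], [0, 0, 0]], [-1, [50, -12, -92], [0, 0, 0]], [-1, [100, -19, -92], [0, 0, 0]], [-1, [150, -24, -92], [0, 0, 0]], [-1, [198, -24, -92], [0, 0, 0]], [-1, [198, -24, -80], [0, 0, 0]], [-1, [198, -24, -40], [0, 0, 0]], [-1, [198, -24, -3], [0, 0, 0]]])

```text
t: 6.4
tool_pos: [0.4623, -0.0178, 0.1268]
ee_rot: [-0.0, 0.714, 0.7, -0.0]
force: [0.3, -1.0, -0.1]
finger_gap: 0.004
finger_force: 0.0
```

```bash
python3 - <<'E'
from h import *
s=bot.state(); p,d=imaging.camera("top"); X=cloud(cam("top"),d)
np.savez("pics/top1.npz",p=p,d=d); cv2.imwrite("pics/t1.png",cv2.resize(p[100:250,280:450,::-1],None,fx=4,fy=4))
plan([bar(NH,t,-.016,-.012) for t in (.6,.52,.44,.36,.28,.2,.12,.06,0)])
E
```

```text
t 6.45 tcp [ 0.4605 -0.0176  0.1231] F [-1.1  0.7 -4.4] gap 0.8 turn [-0.006 -0.001  0.   ]
[ 0.478 -0.018  0.125] -> [ 0.4 17.3 -2.3]
[ 0.487 -0.018  0.136] -> [  0.4  26.4 -13. ]
[ 0.497 -0.018  0.146] -> [  0.4  36.4 -23. ]
[ 0.508 -0.018  0.155] -> [  0.4  47.1 -32.1]
[ 0.519 -0.018  0.163] -> [  0.4  58.5 -40.3]
[ 0.531 -0.019  0.17 ] -> [  0.4  70.5 -47.6]
[ 0.544 -0.019  0.177] -> [  0.4  83.1 -53.9]
[ 0.554 -0.019  0.181] -> [  0.4  92.8 -58. ]
[ 0.564 -0.019  0.184] -> [  0.4 102.8 -61.5]
```

View pics/t1.png

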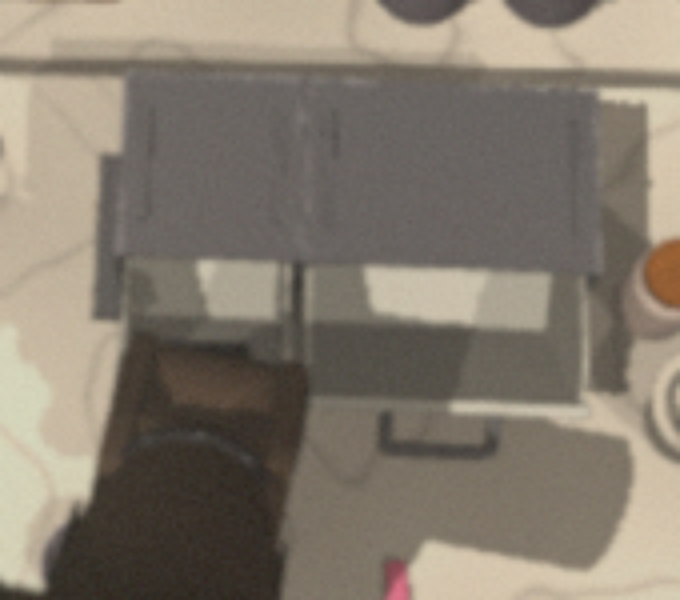

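The wide bin is now fully open (mouth at crop (300–585, 265–405)) and the gripper stands in front of the narrow bin's bar. I'll push the narrow bin shut.

>>> step_arm(moves=[[-1, [0, 17, -3], [0, 0, 0]], [-1, [0, 26, -13], [0, 0, 0]], [-1, [0, 36, -23], [0, 0, 0]], [-1, [0, 47, -32], [0, 0, 0]], [-1, [0, 58, -40], [0, 0, 0]], [-1, [0, 70, -47], [0, 0, 0]], [-1, [0, 83, -54], [0, 0, 0]], [-1, [0, 93, -58], [0, 0, 0]], [-1, [0, 102, -61], [0, 0, 0]], [-1, [0, 102, -61], [0, 0, 0]]])

```text
t: 7.7
tool_pos: [0.565, -0.0192, 0.1895]
ee_rot: [0.0, 0.714, 0.7, 0.0]
force: [-0.3, -0.2, -0.2]
finger_gap: 0.003
finger_force: 0.0
```

```bash
python3 - <<'E'
from h import *
print(bar(NH,0))
y=1.034
plan([(.483,.3135,.20),(.483,.3135,.10),bar(NH,0,-.05,0)],y)
E
```

```text
[ 0.57956089 -0.01952361  0.196     ]
t 7.7 tcp [ 0.565  -0.0192  0.1895] F [-0.3 -0.2 -0.2] gap 0.3 turn [ 0.    -0.    -1.053]
[0.483 0.314 0.2  ] -> [331.1 -88.2 -10.5]
[0.483 0.314 0.1  ] -> [331.1 -88.2  89.5]
[ 0.53  -0.019  0.196] -> [  0.  -35.4  -6.5]
```

>>> step_arm(moves=[[-1, [0, -40, -8], [0, 0, 0]], [-1, [40, -80, -10], [0, 0, -0.1]], [-1, [80, -88, -10], [0, 0, -0.25]], [-0.3, [130, -88, -10], [0, 0, -0.4]], [-0.3, [180, -88, -10], [0, 0, -0.55]], [-0.3, [230, -88, -10], [0, 0, -0.7]], [-0.3, [280, -88, -10], [0, 0, -0.88]], [-0.3, [331, -88, 0], [0, 0, -1.053]], [-0.3, [331, -88, 30], [0, 0, -1.053]], [-0.3, [331, -88, 30], [0, 0, -1.053]]])

```text
t: 8.95
tool_pos: [0.4815, 0.3132, 0.1578]
ee_rot: [-0.002, 0.265, 0.964, -0.001]
force: [-0.3, -0.3, -0.1]
finger_gap: 0.347
finger_force: 0.0
```

```bash
python3 - <<'E'
from h import *
s=bot.state(); p,d=imaging.camera("wrist"); c=cam("wrist",s); np.savez("pics/w2.npz",p=p,d=d,tp=s["tool_pos"],q=s["ee_rot"])
print(proj(c,[(.483,.3135,.0065),(.483+.0925*.859,.3135-.0925*.511,.003),(.483-.0925*.859,.3135+.0925*.511,.0065)]).round())
cv2.imwrite("pics/w2.png",p[:,:,::-1])
p,d=imaging.camera("top"); X=cloud(cam("top"),d)
for o,h in((NH,"n"),(WH,"w")):
    for t in(0,.6):
        b=bar(o,t); print(h,t,proj(cam("top"),[b+[0,0,.006]]).round(1), np.sum(np.linalg.norm(X-b,axis=2)<.02))
plan([(.483,.3135,.10),(.483,.3135,.003)],1.034)
E
```

```text
[[323. 191.]
 [323. 268.]
 [323. 102.]]
n 0 [[330.4 180.3]] 47
n 0.6 [[329.1 209.8]] 0
w 0 [[391.2 182.6]] 0
w 0.6 [[388.4 212. ]] 35
t 9.05 tcp [0.4829 0.313  0.1601] F [0.3 0.2 0.7] gap 33.0 turn [-0.    -0.    -0.001]
[0.483 0.314 0.1  ] -> [ 0.1  0.5 60.1]
[0.483 0.314 0.003] -> [1.000e-01 5.000e-01 1.571e+02]
```

View pics/w2.png

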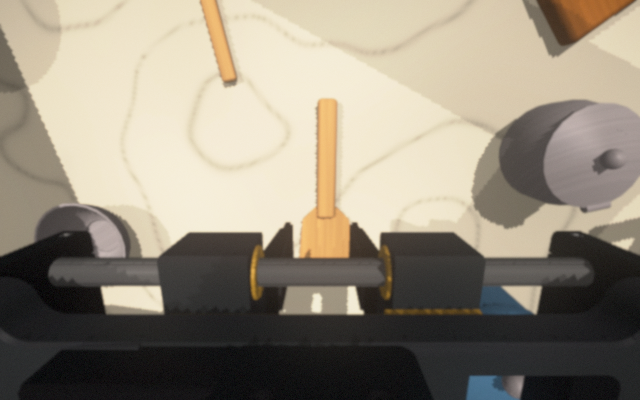

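The narrow bin is confirmed shut and the wide one open. In the wrist view the spatula handle runs from (328,99) to its blade step at (326,217), slightly right of prediction, so I'll correct for that.

```bash
python3 - <<'E'
from h import *
np.set_printoptions(precision=4,suppress=True)
w=np.load("pics/w2.npz"); c=cam("wrist",dict(tool_pos=w["tp"],ee_rot=w["q"]))
P=atz(c,[(328,99),(326.5,217)],.013); u=P[1]-P[0]; L=np.hypot(*u[:2]); u/=L
print(P,L,np.arctan2(u[1],u[0])); m=P[0]+u*.0925; print(m)
plan([(m[0],m[1],.003)],np.arctan2(u[1],u[0])+np.pi/2)
E
```

```text
[[0.4043 0.3659 0.013 ]
 [0.5089 0.3025 0.013 ]] 0.12227798140737973 -0.5443397215845813
[0.4834 0.318  0.013 ]
t 9.05 tcp [0.4829 0.313  0.1601] F [0.3 0.2 0.7] gap 33.0 turn [-0.    -0.     0.007]
[0.483 0.318 0.003] -> [  2.1   4.5 157.1]
```

>>> step_arm(moves=[[-0.3, [2, 4.5, 50], [0, 0, 0.007]], [-0.3, [2, 4.5, 95], [0, 0, 0.007]], [-0.3, [2, 4.5, 130], [0, 0, 0.007]], [-0.3, [2, 4.5, 148], [0, 0, 0.007]], [-0.3, [2, 4.5, 157], [0, 0, 0.007]], [-0.3, [2, 4.5, 157], [0, 0, 0.007]], [-1, [2, 4.5, 157], [0, 0, 0.007]], [-1, [2, 4.5, 157], [0, 0, 0.007]], [-1, [2, 4.5, 157], [0, 0, 0.007]], [-1, [2, 4.5, 157], [0, 0, 0.007]]], force=20)

```text
t: 10.3
tool_pos: [0.4838, 0.3185, 0.0035]
ee_rot: [0.001, 0.269, 0.963, 0.001]
force: [-0.3, -1.2, 6.1]
finger_gap: 0.208
finger_force: 20.0
```

```bash
python3 - <<'E'
from h import *
plan([(.483,.318,.22),hing(WH,-.038,0,.22),hing(WH,-.038,0,.115)])
E
```

```text
t 10.3 tcp [0.4838 0.3185 0.0035] F [-0.3 -1.2  6.1] gap 19.7 turn [ 0.002 -0.     1.046]
[0.483 0.318 0.22 ] -> [   0.3   -0.6 -216.5]
[ 0.59  -0.217  0.248] -> [-368.1 -403.4 -244.7]
[ 0.59  -0.217  0.143] -> [-368.  -403.5 -139.7]
```

>>> step_arm(moves=[[-1, [0, 0, -30], [0, 0, 0]], [-1, [0, 0, -85], [0, 0, 0]], [-1, [0, 0, -145], [0, 0, 0]], [-1, [0, 0, -205], [0, 0, 0.05]], [-1, [-20, -22, -257], [0, 0, 0.15]], [-1, [-55, -60, -257], [0, 0, 0.3]], [-1, [-90, -100, -257], [0, 0, 0.45]], [-1, [-130, -142, -257], [0, 0, 0.6]], [-1, [-165, -181, -257], [0, 0, 0.75]], [-1, [-200, -220, -257], [0, 0, 0.9]]])

```text
t: 11.55
tool_pos: [0.5407, 0.0248, 0.2599]
ee_rot: [0.0, 0.663, 0.749, 0.0]
force: [0.3, -0.1, -0.5]
finger_gap: 0.208
finger_force: 20.0
```

```bash
python3 - <<'E'
from h import *
plan([hing(WH,-.038,0,.232),hing(WH,-.038,0,.115)])
E
```

```text
t 11.55 tcp [0.5407 0.0248 0.2599] F [ 0.3 -0.1 -0.5] gap 19.8 turn [ 0.    -0.     0.141]
[ 0.59  -0.217  0.26 ] -> [-2.463e+02  1.920e+01 -1.000e-01]
[ 0.59  -0.217  0.143] -> [-246.3   19.2  116.9]
```

>>> step_arm(moves=[[-1, [-45, 4, 0], [0, 0, 0.07]], [-1, [-95, 8, 0], [0, 0, 0.141]], [-1, [-145, 12, 0], [0, 0, 0.141]], [-1, [-195, 15, 0], [0, 0, 0.141]], [-1, [-235, 19, 0], [0, 0, 0.141]], [-1, [-246, 19, 0], [0, 0, 0.141]], [-1, [-246, 19, 0], [0, 0, 0.141]], [-1, [-246, 19, 20], [0, 0, 0.141]], [-1, [-246, 19, 45], [0, 0, 0.141]], [-1, [-246, 19, 45], [0, 0, 0.141]]])

```text
t: 12.8
tool_pos: [0.5901, -0.2133, 0.2135]
ee_rot: [-0.001, 0.712, 0.703, -0.0]
force: [0.7, 0.4, -0.1]
finger_gap: 0.204
finger_force: 20.0
```

```bash
python3 - <<'E'
from h import *
plan([hing(WH,-.038,0,.118)])
p,d=imaging.camera("wrist"); cv2.imwrite("pics/w3.png",p[:,:,::-1])
E
```

```text
t 12.8 tcp [ 0.5901 -0.2133  0.2135] F [ 0.7  0.4 -0.1] gap 19.4 turn [-0.003 -0.002  0.007]
[ 0.59  -0.217  0.146] -> [-4.1 -0.1 67.5]
```

View pics/w3.png

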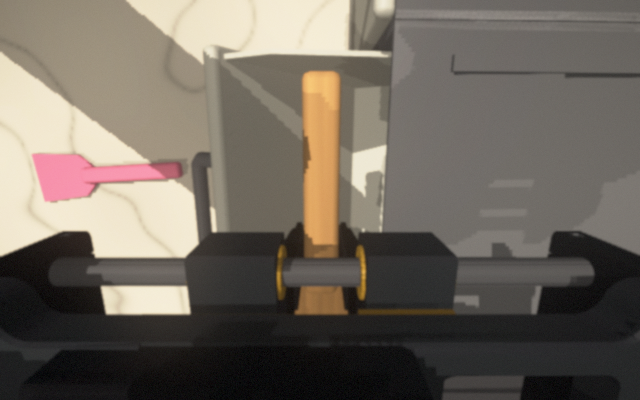

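>>> step_arm(moves=[[-1, [-4, 0, 20], [0, 0, 0.005]], [-1, [-4, 0, 45], [0, 0, 0.005]], [-1, [-4, 0, 60], [0, 0, 0.005]], [-1, [-4, 0, 64], [0, 0, 0.005]], [-1, [-4, 0, 64], [0, 0, 0.005]], [-0.3, [-4, 0, 64], [0, 0, 0.005]], [-0.3, [-4, 0, 64], [0, 0, 0.005]], [-0.3, [-4, 0, 64], [0, 0, 0.005]], [-0.3, [-4, 0, 64], [0, 0, 0.005]], [-0.3, [-4, 0, 64], [0, 0, 0.005]]])

```text
t: 14.1
tool_pos: [0.5907, -0.2191, 0.1506]
ee_rot: [-0.0, 0.714, 0.7, 0.0]
force: [0.5, -0.4, 0.1]
finger_gap: 0.348
finger_force: 0.0
```

```bash
python3 - <<'E'
from h import *
plan([hing(WH,-.05,0,.232),bar(WH,.6,-.028,.12),bar(WH,.6,-.028,-.012)])
E
```

```text
t 14.1 tcp [ 0.5907 -0.2191  0.1506] F [ 0.5 -0.4  0.1] gap 33.1 turn [ 0. -0.  0.]
[ 0.578 -0.217  0.26 ] -> [   1.8  -13.  -109.4]
[ 0.462 -0.215  0.257] -> [   1.9 -128.8 -106.7]
[ 0.462 -0.215  0.125] -> [   1.9 -128.8   25.3]
```

Next I'll retreat up and out in front of the bar, then check where the spatula landed.

>>> step_arm(moves=[[-0.3, [0, 0, -40], [0, 0, 0]], [-0.3, [0, 0, -85], [0, 0, 0]], [-0.3, [0, -5, -108], [0, 0, 0]], [-1, [0, -50, -108], [0, 0, 0]], [-1, [0, -100, -108], [0, 0, 0]], [-1, [0, -131, -108], [0, 0, 0]], [-1, [0, -131, -108], [0, 0, 0]], [-1, [0, -131, -70], [0, 0, 0]], [-1, [0, -131, -20], [0, 0, 0]], [-1, [0, -131, 24], [0, 0, 0]]])

```text
t: 15.35
tool_pos: [0.4606, -0.2167, 0.125]
ee_rot: [0.0, 0.714, 0.7, 0.0]
force: [0.7, 0.4, 0.0]
finger_gap: 0.002
finger_force: 0.0
```

```bash
python3 - <<'E'
from h import *
p,d=imaging.camera("side"); q,d=imaging.camera("top")
c=lambda p,x,y,w,h: cv2.resize(p[y:y+h,x:x+w,::-1],None,fx=3,fy=3,interpolation=cv2.INTER_CUBIC)
cv2.imwrite("pics/s4.png",np.hstack([c(p,360,90,133,140),c(q,340,100,130,140)]))
plan([bar(WH,t,-.016,-.012) for t in (.6,.52,.44,.36,.28,.2,.12,.06,0)])
E
```

```text
t 15.45 tcp [ 0.459  -0.2157  0.1231] F [-0.   0.2  0.1] gap 0.8 turn [-0.006 -0.004  0.001]
[ 0.474 -0.215  0.125] -> [ 1.  15.  -2.3]
[ 0.483 -0.215  0.136] -> [  1.   24.1 -13. ]
[ 0.493 -0.215  0.146] -> [  1.1  34.  -23. ]
[ 0.504 -0.216  0.155] -> [  1.1  44.7 -32.1]
[ 0.515 -0.216  0.163] -> [  1.1  56.1 -40.3]
[ 0.527 -0.216  0.17 ] -> [  1.1  68.2 -47.6]
[ 0.54  -0.216  0.177] -> [  1.2  80.7 -54. ]
[ 0.55  -0.216  0.181] -> [  1.2  90.5 -58. ]
[ 0.56  -0.217  0.184] -> [  1.2 100.4 -61.5]
```

View pics/s4.png

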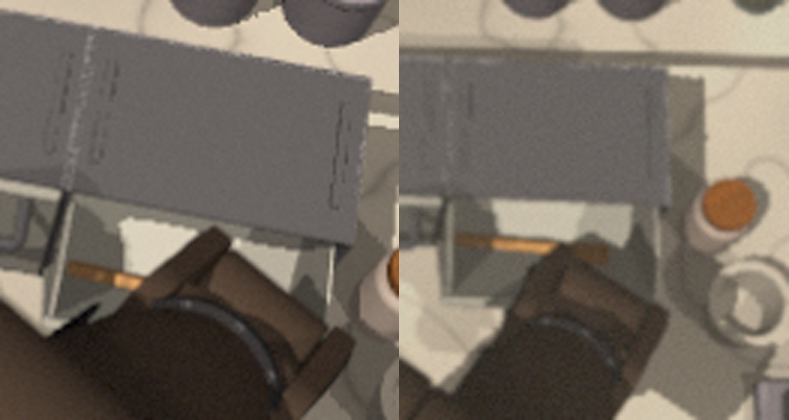

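The spatula lies along the bin's inner corner, from (455,240) to (610,255) in the right half, well below the rim. I'll push the wide bin shut.

>>> step_arm(moves=[[-1, [0, 15, -2], [0, 0, 0]], [-1, [0, 24, -13], [0, 0, 0]], [-1, [0, 34, -23], [0, 0, 0]], [-1, [0, 44, -32], [0, 0, 0]], [-1, [0, 56, -40], [0, 0, 0]], [-1, [0, 68, -47], [0, 0, 0]], [-1, [0, 80, -54], [0, 0, 0]], [-1, [0, 91, -58], [0, 0, 0]], [-1, [0, 100, -61], [0, 0, 0]], [-1, [0, 102, -61], [0, 0, 0]]])

```text
t: 16.7
tool_pos: [0.5622, -0.2184, 0.1874]
ee_rot: [-0.0, 0.714, 0.7, 0.0]
force: [0.0, -0.4, 0.5]
finger_gap: 0.005
finger_force: 0.0
```

>>> step_arm(moves=[[-1, [0, 1, 0], [0, 0, 0]], [-1, [0, 1, 0], [0, 0, 0]], [-1, [0, -20, 0], [0, 0, 0]], [-1, [0, -60, -10], [0, 0, 0]], [-1, [0, -100, -40], [0, 0, 0]], [-1, [0, -130, -80], [0, 0, 0]], [-1, [0, -130, -80], [0, 0, 0]], [-1, [0, -130, -80], [0, 0, 0]], [-1, [0, -130, -80], [0, 0, 0]], [-1, [0, -130, -80], [0, 0, 0]]])

```text
t: 17.95
tool_pos: [0.4319, -0.2159, 0.2666]
ee_rot: [-0.001, 0.714, 0.701, -0.0]
force: [0.1, 0.3, -0.3]
finger_gap: 0.003
finger_force: 0.0
```

```bash
python3 - <<'E'
from h import *
np.set_printoptions(precision=4,suppress=True)
print(bot.state()["tool_pos"])
for n in("side","top","wrist"):
    s=bot.state(); p,d=imaging.camera(n); X=cloud(cam(n,s),d)
    for o,h in((NH,"n"),(WH,"w")):
        b=bar(o,0); m=(np.linalg.norm((X-b)[...,[0,2]],axis=2)<.03)&(abs(X[...,1]-b[1])<.03)&(X[...,2]>.17)&(X[...,0]<b[0]+.015); print(n,h,b,m.sum(),np.median(X[m],0) if m.any() else '', np.percentile(X[m][:,0],[5,95]) if m.any() else '')
    if n=="top": cv2.imwrite("pics/t5.png",p[:,:,::-1])
E
```

```text
[ 0.4319 -0.2159  0.2666]
side n [ 0.5796 -0.0195  0.196 ] 110 [ 0.5767 -0.0198  0.2006] [0.5731 0.5824]
side w [ 0.5757 -0.217   0.196 ] 0  
top n [ 0.5796 -0.0195  0.196 ] 71 [ 0.5791 -0.0215  0.1991] [0.5746 0.5853]
top w [ 0.5757 -0.217   0.196 ] 49 [ 0.5768 -0.2067  0.2005] [0.5712 0.5821]
wrist n [ 0.5796 -0.0195  0.196 ] 0  
wrist w [ 0.5757 -0.217   0.196 ] 1210 [ 0.5721 -0.2158  0.2018] [0.5688 0.5784]
```

View pics/t5.png

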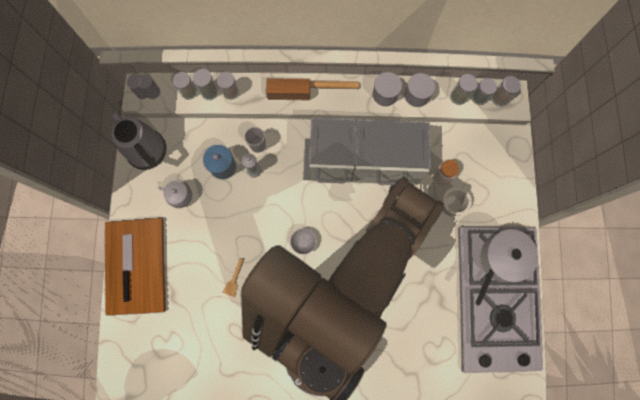

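```bash
python3 - <<'E'
from h import *
b=bar(WH,0); st=bot.state()
def f(X,y0,y1):
    m=(abs(X[...,2]-.198)<.012)&(X[...,1]>y0)&(X[...,1]<y1)&(abs(X[...,0]-.573)<.02); return m.sum(),X[m].mean(0).round(4)
w=np.load("pics/w1.npz"); print("before w",f(cloud(cam("wrist",dict(tool_pos=w["tp"],ee_rot=w["q"])),w["d"]),-.2,-.18))
p,d=imaging.camera("wrist"); print("now w",f(cloud(cam("wrist",st),d),-.2,-.18))
print("before t",f(cloud(cam("top"),np.load("pics/top0.npz")["d"]),-.22,-.185))
p,d=imaging.camera("top"); print("now t",f(cloud(cam("top"),d),-.22,-.185))
E
```

```text
before w (np.int64(236), array([ 0.5744, -0.1889,  0.2018]))
now w (np.int64(432), array([ 0.5733, -0.1899,  0.2011]))
before t (np.int64(42), array([ 0.5762, -0.2028,  0.2003]))
now t (np.int64(41), array([ 0.5763, -0.2024,  0.2004]))
```

The bar reads the same as when the bin was shut at the start, so the wide bin is fully shut.

```bash
python3 -c "
from bench import bot
print(bot.job_done())"
```

```text
the job is handed in; nothing more can be done
None
```

The larger wooden spatula is lying in the wide bin, both bins are shut, the other things on the marble look undisturbed, and I handed the job in at about 18 s.

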